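# Rap two stuck castings out of a flip-over mould on the study desk

### The job

Two cast plaster blocks are stuck in the hinged grey mould: swing the mould over by its handle and let it fall face down so that it raps on the desk and both blocks drop out. Do not touch the blocks. Then swing the empty mould back to lie open side up on its stand as it was, leaving the blocks on the desk.

Things in the scene. Friction and masses are not known exactly. Their poses are not given: they have to be found in the camera images.
- mould (a joint): Angle of the grey plastic mould (82 mm from hinge to edge, 100 along the hinge, 22 thick; 0.3 kg) on its free hinge, rad. 0: open side up on its stand; pi/2: upright; pi: face down, its two 34 mm feet on the desk beyond the hinge. Let go before upright it falls back; let go past upright it falls over and raps on the desk. The other grey tray has no hinge or handle: not part of the job.
- mould_grip (a point): Centre of the mould's handle: a bar 16 mm thick, 32 mm long, parallel to the hinge, on a 12 mm neck 47 mm beyond the tray's edge. Pinched from above on its two flat ends, it turns between the fingers as the mould swings. Axes: x along hinge and bar, y from hinge to handle, z out of the pockets (up at joint 0).
- stand: Fixed black steel stand. Origin on the desk under the middle of the hinge. The hinge axis runs along the stand's x, 34 mm above the desk; the handle moves on a circle of 145 mm radius about it: it is on the stand's +y side at joint 0, goes up and over, and is on the -y side at joint pi, 34 mm above the desk both times.
- casting_a_mid (a point): Centre of one plaster block, 32 by 42 by 14 mm, 35 g, in the mould's -x pocket, 64 mm from the hinge. Springy lips hold it: it stays in when the mould is turned over and laid down slowly, and comes out when the mould is let fall onto the desk with its handle 100 mm or more above the desk. It then lies on the desk under the inverted mould.
- casting_b_mid (a point): Centre of the other plaster block, the same, in the +x pocket.
There are look-alikes about, which are no part of the job. Several things look just like the stand: the one meant starts nearest to the robot's base. Leave any turquoise look-alike of the part that bears casting_b_mid alone.

How it is judged:
On the way, in this order (a step that is already met when the one before it is completed fails the run):
1. the mould is swung past upright with both blocks still in it (value of joint mould above 1.65 rad and height (world z) of each of casting_a_mid, casting_b_mid above 0.05 m), for 0.05 s.
2. the mould is face down and both blocks have dropped out onto the desk (value of joint mould above 2.6 rad and height (world z) of each of casting_a_mid, casting_b_mid below 0.03 m), for 0.1 s.
At the end, for the whole second after the job is handed in: The mould lies open side up on its stand (joint within 0.12 rad of 0), both blocks lie still on the desk (centres below 30 mm, more than 150 mm from the handle, so not in the mould) (value of joint mould below 0.12 rad and height (world z) of each of casting_a_mid, casting_b_mid below 0.03 m and horizontal distance between each of casting_a_mid, casting_b_mid and mould_grip above 0.15 m and linear speed of each of casting_a, casting_b below 0.02 m/s); the robot touches nothing.
It fails at once if a block is touched by the robot (contact force between any of the fingers, the arm and casting_a above 1 N or contact force between any of the fingers, the arm and casting_b above 1 N).
It also fails if it takes over 58 s, if anything falls off the work surface, if the arm or the gripper's body presses on something with over 40 N, if the wrist force passes 120 N, or if a joint passes its speed limit or range.

### The arm

A 7-joint arm with a two-finger parallel gripper is mounted at the origin on the work surface. World frame = base frame: x ahead of the robot, y to its left, z up, the work surface at z = 0. Lengths are in m, angles in rad, forces in N, time in s.
With the tool pointing down it reaches from about 0.4 to 0.85 m from the base axis. Payload 4.5 kg.
Tool frame: the origin (TCP) lies on the centre line of the jaws, within the pads' length; the fingertips stand 11 mm ahead of it and the grasp point (between the pads) lies 8 mm behind it; z points along the fingers, x is the direction in which the jaws open and shut, and the axes are right-handed (so a half turn about z gives the same grasp; the last joint's range is limited). The gripper opens to 88 mm and grips with 3 to 60 N. Pads are 18 mm wide; open, the fingers measure 123 mm over their backs; the gripper's body (75 mm by 187 mm) begins 45 mm behind the grasp point.
Start: joints at [-1.206, 0.689, -0.195, 1.565, 0.157, 0.902, -0.215], TCP at [0.203, 0.591, 0.25] pointing down, gripper open.
Joint ranges: [-3.01, 3.01], [-0.46, 2.08], [-1.47, 1.51], [0.13, 2.56], [-1, 4.14], [0.04, 2.09], [-2.66, 2.66]. Speed limits (rad/s): [2.57, 2.57, 3.14, 3.14, 3.14, 3.14, 3.14].

### API

Orientations are given as a unit quaternion [x, y, z, w].
In Python, from plant import r, vision, order, nets gives the robot as it stands.
- The arm moves only by the tool send_rows, never from a script. Its argument "series" is a list of rows, each an object with "delta_pos": the shift along the tool's x, y, z in cm, a list of three; "turn": the turn about the tool's z in degrees; "jaw": the closure, from 0 (fully open) to 1 (shut). In form: [{"delta_pos": [x, y, z], "turn": turn, "jaw": jaw}, ...]. A call has 1 to 8 rows; each row is the pose to reach, as a shift and turn from the pose commanded when the call began, along the tool's axes at that moment; what a row does not reach only later rows make up. A row lasts 1/12 s, in which the tool goes at most 41.7 mm and 7.16 degrees, less where a joint would pass 70% of its speed; a pose out of reach is approached as far as the arm can. A call with a gripper value outside its range is refused whole. The fingers move at their own pace and stop on an object; "force" is the grip in N (left out, the last holds). Time passes only in rows, so rows that repeat a pose let the fingers close. It gives the time, the measured TCP pose, the force and the opening at its end, in the units of the state.
- r.get_state(): the state, without advancing time (a new reading comes with each control period).
- vision.snapshot(name): name is "scene" or "top" or "wrist"; returns the picture (400x640x3 uint8, blue, green, red); there is no depth.
- vision.camera_params(name): a dict with "intrinsics" (3x3 intrinsics, pixels), "D" ([k1, k2, p1, p2, k3] as OpenCV has them; the pictures are not rectified), "extrinsics" (4x4, takes a point from world to camera coordinates). Camera axes: x right, y down, z forward; pixel columns grow to the right and rows downward; lengths in m; the calibration is good to about 2 mm. A picture is of the moment at which its call begins: read the wrist's pose just before it. camera_params takes no time and is no camera call; for the wrist camera it gives the pose at the moment of the call.
- order.finish_job(): hands the job in, once; it reports no verdict.
Trained networks look in the newest picture that a camera, given by its name, has taken for a name from the list of things; names that differ only in an ending like _2 or _b are one class to them, and where a whole thing is asked for, a point or a joint stands for the part that bears it (a point fixed in the world has none). Each returns a list of dicts, best first, with "score" (0 to 1); they miss things now and then, are a little off and sometimes report something else, mostly with a low value. They report only what shows in the picture. A call takes as long as a camera call. They do not tell look-alikes from the thing itself.
- nets.boxes_of(camera, label): "location" ([row, column] as shares, 0 to 1, of the picture: columns of its width, rows of its height, amid what is visible of it).
- nets.trace(camera, label): "region" (400x640 bool, what is visible of it) and "location" ([row, column] as shares, 0 to 1, of the picture: columns of its width, rows of its height, amid what is visible of it).
The state is a dict: "clock": time; "q": joint angles; "qd": joint speeds; "joint_torque": joint torques, N m; "tool_pos": TCP position; "eef_rot": TCP orientation; "contact_force": force on the tool from outside, world axes, zero at the start; "moment": the same for the moment, N m; "opening": opening from 0.0 (shut) to 1.0 (fully open).
Only numpy, scipy, OpenCV 4.12 (cv2) and the standard library are available. Lean on these libraries where they do the work, as an engineer would, in place of code of your own. Each camera call takes 0.05 s, during which the arm holds its last target.

## Working session

There is one attempt and no reset: what is moved stays moved. The work goes in short steps, Python scripts to look and compute and a tool call to move; the robot and the scene stay as the last step left them, time stands still between calls to the robot, and variables do not carry over. Pictures are saved under pics/ and viewed, and the job is handed in when it is done.

Besides the shell and the picture viewer there is one more tool, called after ">>>" as a command line: name --argument value ..., lists and objects as JSON in quotes. send_rows: Moves the arm, as the interface text tells. Its arguments: {"type":"object","properties":{"series":{"type":"array"},"force":{"type":"number"}},"required":["series"]}

```bash
mkdir -p pics; ls; python3 - <<'E'
from plant import r, vision, order, nets
import cv2
for n in ("scene","top","wrist"):
    cv2.imwrite(f"pics/{n}0.png",vision.snapshot(n))
print(r.get_state())
for n in ("scene","top"):
    p=vision.camera_params(n); print(n,p)
    for l in ("stand","mould","mould_grip","casting_a_mid"):
        if n=="top":
          pass
for l in ("stand","mould","mould_grip","casting_a_mid"):
    print(l,[(round(d["score"],2),round(d["location"][0]*400),round(d["location"][1]*640)) for d in nets.boxes_of("top",l)])
E
```

```text
pics
{'clock': 0.15, 'q': array([-1.20617253,  0.68977026, -0.19452585,  1.56605116,  0.15732097,
        0.90245417, -0.21507967]), 'qd': array([-1.84119577e-04, -3.19956421e-03, -1.09287210e-03, -5.03694384e-03,
       -8.26921547e-04, -9.63649188e-05,  3.15604315e-04]), 'joint_torque': array([-1.38269534e-03, -5.27860844e+01, -1.26849610e+00, -1.53585738e+01,
       -5.25258633e-02,  3.89361972e-03,  1.00993345e-04]), 'tool_pos': array([0.2029106 , 0.59069654, 0.24912174]), 'eef_rot': array([ 8.13859870e-01,  5.81060835e-01, -4.93234070e-04,  4.17382110e-04]), 'contact_force': array([0.14482882, 0.10558578, 0.52144571]), 'moment': array([-0.01563793,  0.02706622, -0.01423435]), 'opening': 1.0003320135460103}
scene {'intrinsics': array([[362.8981922 ,   0.        , 315.76661426],
       [  0.        , 362.8981922 , 203.19120539],
       [  0.        ,   0.        ,   1.        ]]), 'D': array([-0.07547669,  0.        ,  0.        ,  0.        ,  0.        ]), 'extrinsics': array([[-2.75133654e-01,  9.61386045e-01,  6.19240820e-03,
         5.46472639e-05],
       [ 7.72120226e-01, 
[... 191 characters left out ...]
0000000e+00,
         1.00000000e+00]])}
top {'intrinsics': array([[457.84221515,   0.        , 315.47704431],
       [  0.        , 457.84221515, 203.35468929],
       [  0.        ,   0.        ,   1.        ]]), 'D': array([-0.02292233,  0.        ,  0.        ,  0.        ,  0.        ]), 'extrinsics': array([[ 0.02105631, -0.99976339, -0.00545799,  0.16699498],
       [-0.98528274, -0.01982445, -0.16977904,  0.58864804],
       [ 0.16963066,  0.00895258, -0.98546704,  1.00532477],
       [ 0.        ,  0.        ,  0.        ,  1.        ]])}
stand [(0.83, 226, 146), (0.58, 232, 295)]
mould [(0.97, 231, 294), (0.8, 224, 141)]
mould_grip [(0.67, 231, 296)]
casting_a_mid [(0.8, 238, 284)]
```

View pics/top0.png

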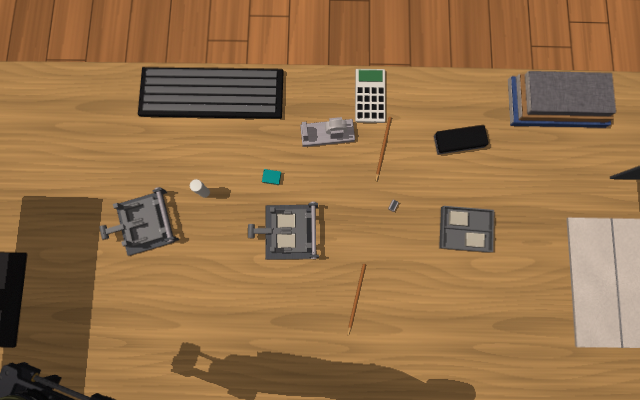

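View pics/scene0.png

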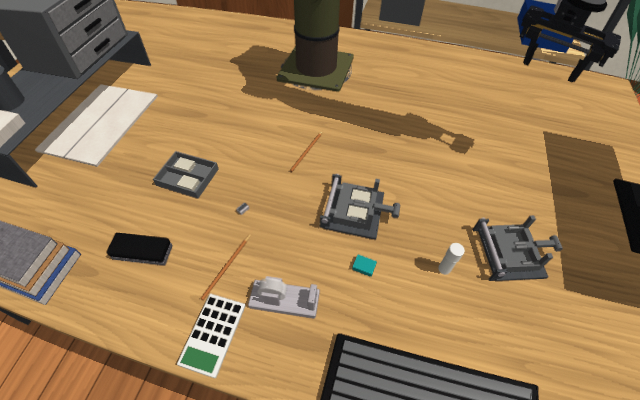

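View pics/wrist0.png

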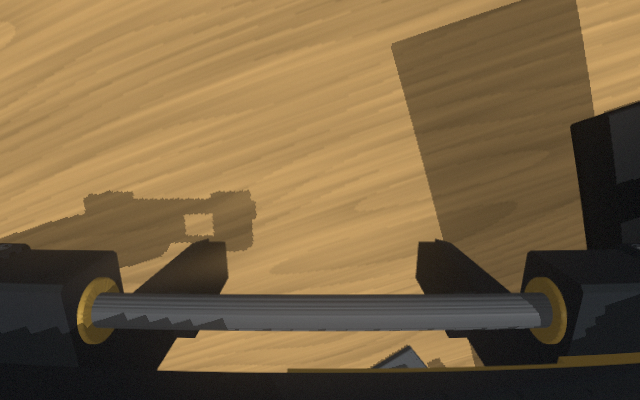

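Two hinged moulds show: (292,232) holding two blocks, and (146,226), which looks empty. The unhinged tray is at (467,229). I'll check base distances and zoom in.

```bash
cat > h.py <<'E'
import numpy as np, cv2
def ray(p,uv,z):
    K,D,E=np.array(p["intrinsics"]),np.array(p["D"]),np.array(p["extrinsics"])
    n=cv2.undistortPoints(np.array([[uv]],float),K,D)[0,0]
    R,t=E[:3,:3],E[:3,3]; c=-R.T@t; d=R.T@np.array([n[0],n[1],1]); return c+d*(z-c[2])/d[2]
def proj(p,X):
    E=np.array(p["extrinsics"]); rv=cv2.Rodrigues(E[:3,:3])[0]
    return cv2.projectPoints(np.array(X,float).reshape(-1,1,3),rv,E[:3,3],np.array(p["intrinsics"]),np.array(p["D"]))[0][:,0]
E
python3 - <<'E'
from plant import r, vision, order, nets
from h import *
p=vision.camera_params("top")
for uv in [(252,231),(316,232),(292,232),(146,226),(105,233),(165,218),(393,206)]:
    X=ray(p,uv,.034); print(uv,X.round(3),np.hypot(*X[:2]).round(3))
a=cv2.imread("pics/top0.png")[190:275,235:335]; b=cv2.imread("pics/scene0.png")[160:250,305:415]
a=cv2.resize(a,None,fx=5.,fy=5.,interpolation=2);
cv2.imwrite("pics/ca.png",a)
c=cv2.imread("pics/top0.png")[180:265,90:190]
cv2.imwrite("pics/cc.png",np.hstack([cv2.resize(b,(420,344)),cv2.resize(c,(380,344))]))
E
```

```text
(252, 231) [0.52  0.325 0.034] 0.613
(316, 232) [0.521 0.177 0.034] 0.55
(292, 232) [0.519 0.232 0.034] 0.569
(146, 226) [0.526 0.574 0.034] 0.779
(105, 233) [0.508 0.669 0.034] 0.84
(165, 218) [0.546 0.531 0.034] 0.762
(393, 206) [ 0.585 -0.002  0.034] 0.585
```

View pics/ca.png

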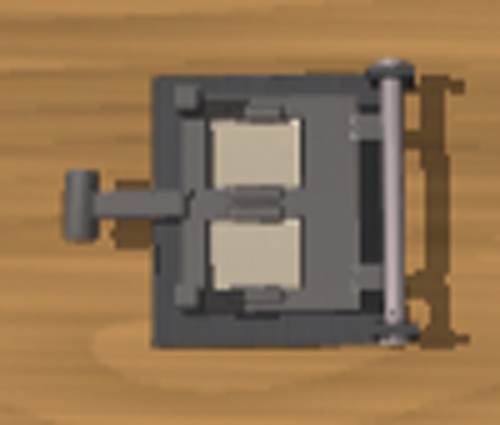

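View pics/cc.png

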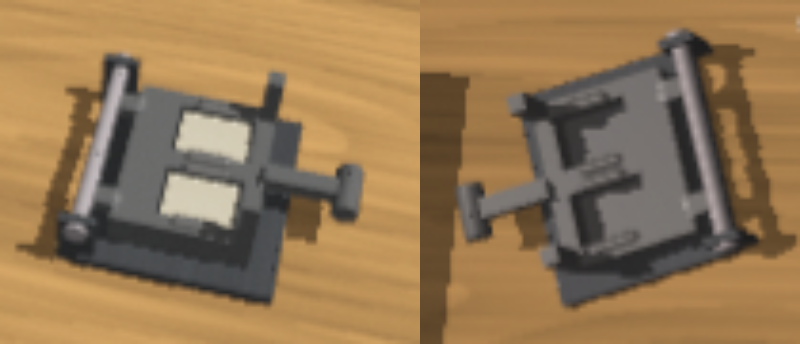

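Crop check: the mould at top (292,232) has its stand 0.57 m from the base, against 0.77 m for the other. It holds both blocks, its handle is at (251,231) and its hinge at (313,230), so this is the one meant. I'll move above the handle.

>>> send_rows --series '[{"delta_pos": [-1.4,3.7,0.6],"turn": 7,"jaw": 0.3},{"delta_pos": [-2.7,7.2,1.2],"turn": 14,"jaw": 0.3},{"delta_pos": [-4.0,10.7,1.9],"turn": 21,"jaw": 0.3},{"delta_pos": [-5.4,14.2,2.5],"turn": 28,"jaw": 0.3},{"delta_pos": [-6.7,17.7,3.1],"turn": 35,"jaw": 0.3},{"delta_pos": [-8.1,21.2,3.8],"turn": 42,"jaw": 0.3},{"delta_pos": [-9.4,24.7,4.4],"turn": 49,"jaw": 0.3},{"delta_pos": [-10.7,28.2,5.0],"turn": 56,"jaw": 0.3}]'

```text
clock: 1.02
tool_pos: [0.4361, 0.3971, 0.1996]
eef_rot: [0.992, 0.128, 0.0, -0.0]
contact_force: [0.6, 0.3, -0.2]
opening: 0.702
```

```bash
cat >> h.py <<'E'
from scipy.spatial.transform import Rotation as Ro
def rel(s,X):
    R=Ro.from_quat(s["eef_rot"]).as_matrix()
    print("t",round(s["clock"],2),"pos",np.round(s["tool_pos"],4),"yaw",np.degrees(np.arctan2(R[1,0],R[0,0])).round(2),"q7",np.round(s["q"][6],2),"F",np.round(s["contact_force"],1),"open",round(s["opening"],2))
    print("delta cm tool axes",(R.T@(np.array(X)-s["tool_pos"])*100).round(2))
E
python3 - <<'E'
from plant import r
from h import *
rel(r.get_state(),[.520,.327,.16])
E
```

```text
t 1.02 pos [0.4361 0.3971 0.1996] yaw 14.72 q7 -0.51 F [ 0.6  0.3 -0.2] open 0.7
delta cm tool axes [6.33 8.91 3.96]
```

>>> send_rows --series '[{"delta_pos": [2.1,3.0,1.3],"turn": 5,"jaw": 0.3},{"delta_pos": [4.2,6.0,2.6],"turn": 10,"jaw": 0.3},{"delta_pos": [6.3,8.9,4.0],"turn": 14.7,"jaw": 0.3},{"delta_pos": [6.3,8.9,4.0],"turn": 14.7,"jaw": 0.3},{"delta_pos": [6.3,8.9,4.0],"turn": 14.7,"jaw": 0.3}]'

```text
clock: 1.43
tool_pos: [0.5205, 0.3258, 0.1588]
eef_rot: [1.0, 0.001, -0.0, 0.001]
contact_force: [-0.6, 0.8, 0.5]
opening: 0.706
```

```bash
python3 - <<'E'
from plant import r,vision,nets
from h import *
s=r.get_state();rel(s,[.520,.327,.16])
p=vision.camera_params("wrist")
im=vision.snapshot("wrist")
g=nets.boxes_of("wrist","mould_grip")[:3]
print(g)
for d in g: print(ray(p,(d["location"][1]*640,d["location"][0]*400),.034))
c=proj(p,[[.52,.327,.034],[.52,.182,.034]]);print(c)
for q in c: cv2.circle(im,tuple(int(v) for v in q),3,(0,0,255),-1)
cv2.imwrite("pics/w1.png",im)
np.save("p1.npy",p,allow_pickle=True)
E
```

```text
t 1.43 pos [0.5205 0.3258 0.1588] yaw 0.08 q7 -0.54 F [-0.6  0.8  0.5] open 0.71
delta cm tool axes [-0.05 -0.12 -0.12]
[{'location': [0.6503, 0.5022], 'score': 0.87}]
[0.52065635 0.2729128  0.034     ]
[[320.71946285 195.87427249]
 [320.44459807 353.11342875]]
```

View pics/w1.png

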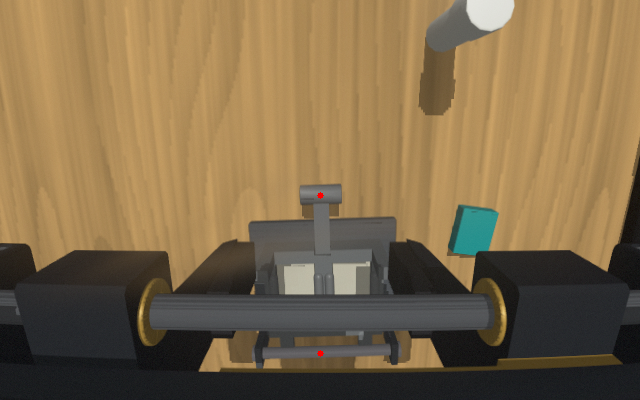

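The overlaid handle point (320,195) sits on the bar. The hinge middle shows at about (326,352), so the stand is yawed about +1.8°. Descend and grip.

>>> send_rows --series '[{"delta_pos": [0,-0.1,3.5],"turn": -1.8,"jaw": 0.3},{"delta_pos": [0,-0.1,7],"turn": -1.8,"jaw": 0.3},{"delta_pos": [0,-0.1,10],"turn": -1.8,"jaw": 0.3},{"delta_pos": [0,-0.1,12.0],"turn": -1.8,"jaw": 0.3},{"delta_pos": [0,-0.1,13.2],"turn": -1.8,"jaw": 0.3},{"delta_pos": [0,-0.1,13.2],"turn": -1.8,"jaw": 0.3},{"delta_pos": [0,-0.1,13.2],"turn": -1.8,"jaw": 0.4},{"delta_pos": [0,-0.1,13.2],"turn": -1.8,"jaw": 0.5}]' --force 20

```text
clock: 2.2
tool_pos: [0.5195, 0.331, 0.0293]
eef_rot: [1.0, 0.019, 0.001, -0.001]
contact_force: [0.2, -0.7, 0.7]
opening: 0.57
```

```bash
python3 - <<'E'
from plant import r,vision,nets
from h import *
s=r.get_state();rel(s,[.520,.327,.026])
cv2.imwrite("pics/w2.png",vision.snapshot("wrist"));cv2.imwrite("pics/s2.png",vision.snapshot("scene"))
E
```

```text
t 2.2 pos [0.5195 0.331  0.0293] yaw 2.2 q7 -0.5 F [ 0.2 -0.7  0.7] open 0.57
delta cm tool axes [0.03 0.4  0.33]
```

View pics/w2.png

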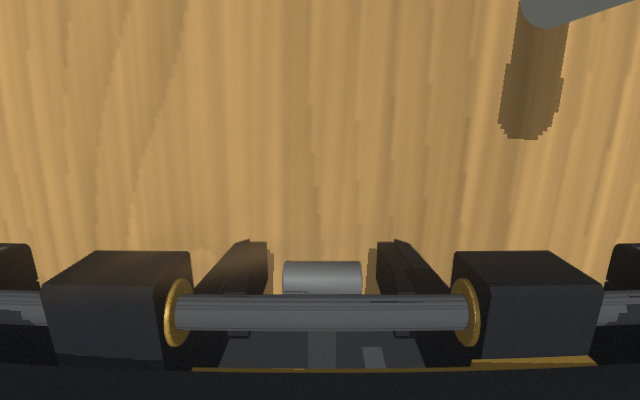

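View pics/s2.png

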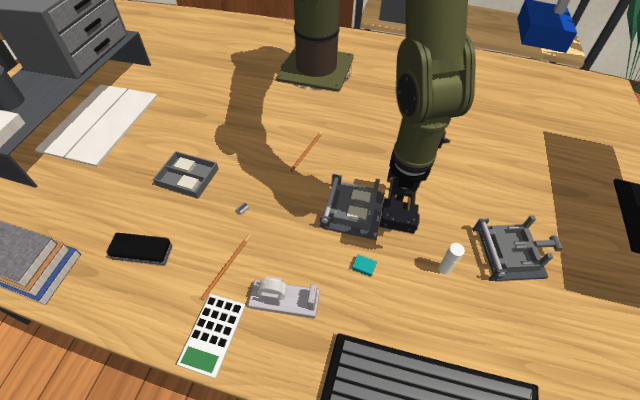

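>>> send_rows --series '[{"delta_pos": [0,0.3,0.3],"turn": 0,"jaw": 0.5},{"delta_pos": [0,0.3,0.3],"turn": 0,"jaw": 0.8},{"delta_pos": [0,0.3,0.3],"turn": 0,"jaw": 0.8},{"delta_pos": [0,0.3,0.3],"turn": 0,"jaw": 0.8},{"delta_pos": [0,0.3,0.3],"turn": 0,"jaw": 0.8}]' --force 20

```text
clock: 2.72
tool_pos: [0.5199, 0.3264, 0.025]
eef_rot: [1.0, 0.018, 0.001, 0.0]
contact_force: [1.6, -1.1, 1.1]
opening: 0.358
```

```bash
python3 - <<'E'
from plant import r
from h import *
s=r.get_state();rel(s,[.520,.327,.026])
c=np.array([.5245,.182,.026]); u=np.array([-.0314,.9995,0])
R=Ro.from_quat(s["eef_rot"]).as_matrix()
g=np.array(s["tool_pos"])
for th in np.radians([0,10,20,30,40,50,60,70,80,90,100,105,110,115,120]):
    X=.145*((np.cos(th)-1)*u+np.sin(th)*np.array([0,0,1]))
    print(np.degrees(th).round(),(R.T@X*100).round(2))
E
```

```text
t 2.72 pos [0.5199 0.3264 0.025 ] yaw 2.1 q7 -0.5 F [ 1.6 -1.1  1.1] open 0.36
delta cm tool axes [ 0.01 -0.06 -0.1 ]
0.0 [0. 0. 0.]
10.0 [ 0.    0.22 -2.52]
20.0 [ 0.    0.87 -4.96]
30.0 [ 0.    1.94 -7.25]
40.0 [-0.    3.39 -9.32]
50.0 [-1.000e-02  5.180e+00 -1.111e+01]
60.0 [ -0.02   7.25 -12.56]
70.0 [ -0.03   9.54 -13.63]
80.0 [ -0.04  11.98 -14.28]
90.0 [ -0.06  14.5  -14.5 ]
100.0 [ -0.07  17.02 -14.28]
105.0 [ -0.08  18.25 -14.01]
110.0 [ -0.08  19.46 -13.62]
115.0 [ -0.09  20.63 -13.14]
120.0 [ -0.1   21.75 -12.56]
```

>>> send_rows --series '[{"delta_pos": [0,0.06,-1.26],"turn": 0,"jaw": 0.8},{"delta_pos": [0,0.22,-2.52],"turn": 0,"jaw": 0.8},{"delta_pos": [0,0.49,-3.75],"turn": 0,"jaw": 0.8},{"delta_pos": [0,0.87,-4.96],"turn": 0,"jaw": 0.8},{"delta_pos": [0,1.36,-6.13],"turn": 0,"jaw": 0.8},{"delta_pos": [0,1.94,-7.25],"turn": 0,"jaw": 0.8},{"delta_pos": [0,2.62,-8.32],"turn": 0,"jaw": 0.8},{"delta_pos": [0,3.39,-9.32],"turn": 0,"jaw": 0.8}]'

```text
clock: 3.38
tool_pos: [0.521, 0.2935, 0.1198]
eef_rot: [1.0, 0.019, 0.001, -0.001]
contact_force: [5.2, 2.7, -2.3]
opening: 0.353
```

```bash
python3 - <<'E'
from plant import r,vision
from h import *
s=r.get_state();rel(s,[.520,.327-.0339,.026+.0932])
cv2.imwrite("pics/s3.png",cv2.resize(vision.snapshot("scene")[100:300,250:500],None,fx=3,fy=3))
E
```

```text
t 3.38 pos [0.521  0.2935 0.1198] yaw 2.17 q7 -0.47 F [ 5.2  2.7 -2.3] open 0.35
delta cm tool axes [-0.1   0.03  0.06]
```

View pics/s3.png

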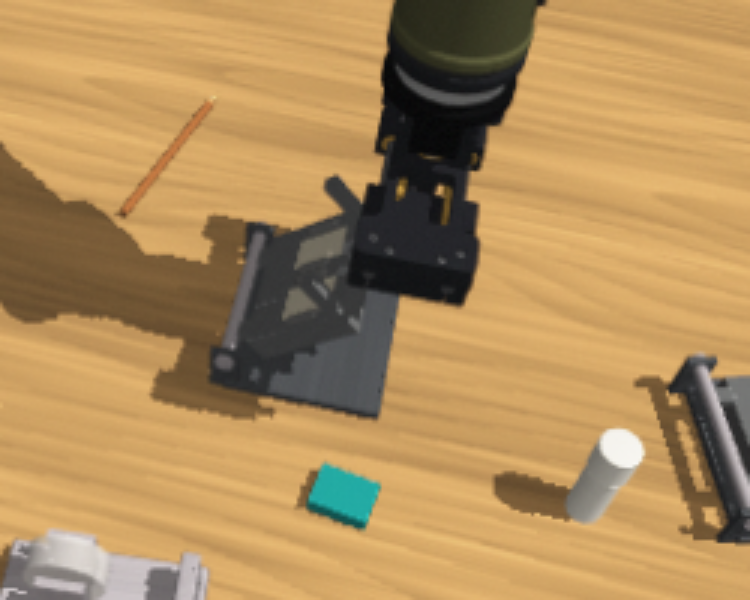

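>>> send_rows --series '[{"delta_pos": [0.02,0.86,-0.93],"turn": 0,"jaw": 0.8},{"delta_pos": [0.05,1.79,-1.79],"turn": 0,"jaw": 0.8},{"delta_pos": [0.05,2.79,-2.56],"turn": 0,"jaw": 0.8},{"delta_pos": [0.05,3.86,-3.24],"turn": 0,"jaw": 0.8},{"delta_pos": [0.05,4.98,-3.82],"turn": 0,"jaw": 0.8},{"delta_pos": [0.05,6.15,-4.31],"turn": 0,"jaw": 0.8},{"delta_pos": [0.05,7.36,-4.69],"turn": 0,"jaw": 0.8},{"delta_pos": [0.05,8.59,-4.96],"turn": 0,"jaw": 0.8}]'

```text
clock: 4.1
tool_pos: [0.5241, 0.2058, 0.1683]
eef_rot: [1.0, 0.019, 0.0, -0.0]
contact_force: [5.0, 2.7, 1.0]
opening: 0.357
```

>>> send_rows --series '[{"delta_pos": [0,1.26,-0.16],"turn": 0,"jaw": 0.8},{"delta_pos": [0,2.52,-0.22],"turn": 0,"jaw": 0.8},{"delta_pos": [0,3.78,-0.16],"turn": 0,"jaw": 0.8},{"delta_pos": [0,5.04,0],"turn": 0,"jaw": 0.8},{"delta_pos": [0,6.27,0.27],"turn": 0,"jaw": 0.8},{"delta_pos": [0,7.48,0.66],"turn": 0,"jaw": 0.8},{"delta_pos": [0,8.65,1.14],"turn": 0,"jaw": 0.8},{"delta_pos": [0,8.65,1.14],"turn": 0,"jaw": 0.8}]'

```text
clock: 4.77
tool_pos: [0.5272, 0.1181, 0.154]
eef_rot: [1.0, 0.018, -0.001, 0.0]
contact_force: [6.5, 1.2, -3.8]
opening: 0.354
```

```bash
python3 - <<'E'
from plant import r,vision
from h import *
s=r.get_state();rel(s,[.520,.327,.026])
cv2.imwrite("pics/s4.png",cv2.resize(vision.snapshot("scene")[60:260,230:480],None,fx=3,fy=3))
E
```

```text
t 4.77 pos [0.5272 0.1181 0.154 ] yaw 2.01 q7 -0.24 F [ 6.5  1.2 -3.8] open 0.35
delta cm tool axes [  0.04 -20.91  12.79]
```

View pics/s4.png

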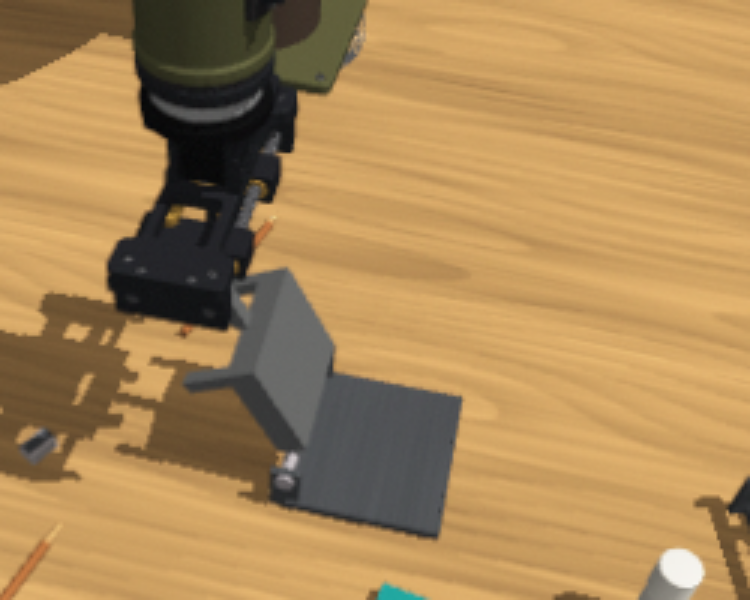

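The mould stands at about 115°, well past upright. Release it to fall.

>>> send_rows --series '[{"delta_pos": [0,0,0],"turn": 0,"jaw": 0.2},{"delta_pos": [0,0,0],"turn": 0,"jaw": 0.2},{"delta_pos": [0,0,0],"turn": 0,"jaw": 0.2},{"delta_pos": [0,0,0],"turn": 0,"jaw": 0.2},{"delta_pos": [0,0,0],"turn": 0,"jaw": 0.2},{"delta_pos": [0,0,0],"turn": 0,"jaw": 0.2},{"delta_pos": [0,0,0],"turn": 0,"jaw": 0.2},{"delta_pos": [0,0,0],"turn": 0,"jaw": 0.2}]'

```text
clock: 5.48
tool_pos: [0.5271, 0.1207, 0.1562]
eef_rot: [1.0, 0.019, -0.0, 0.0]
contact_force: [0.3, 0.3, -0.1]
opening: 0.799
```

```bash
python3 - <<'E'
from plant import r,vision,nets
from h import *
s=r.get_state();rel(s,[.5290,.037,.026])
cv2.imwrite("pics/s5.png",cv2.resize(vision.snapshot("scene")[60:260,200:450],None,fx=3,fy=3))
p=vision.camera_params("wrist");im=vision.snapshot("wrist")
q=proj(p,[.529,.037,.034])[0];print(q)
cv2.circle(im,tuple(int(v) for v in q),3,(0,0,255),-1)
cv2.imwrite("pics/w5.png",im)
E
```

```text
t 5.48 pos [0.5271 0.1207 0.1562] yaw 2.16 q7 -0.24 F [ 0.3  0.3 -0.1] open 0.8
delta cm tool axes [-0.12  8.37 13.02]
[319.81171365 295.66151944]
```

View pics/s5.png

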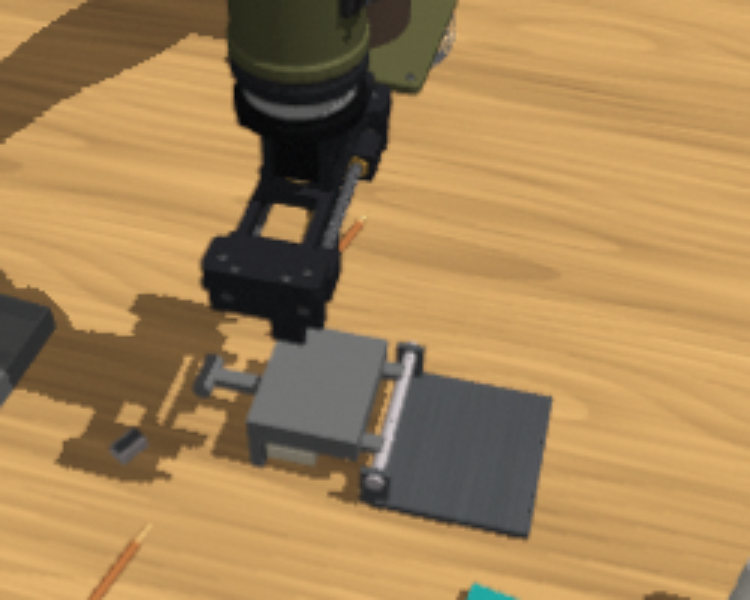

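View pics/w5.png

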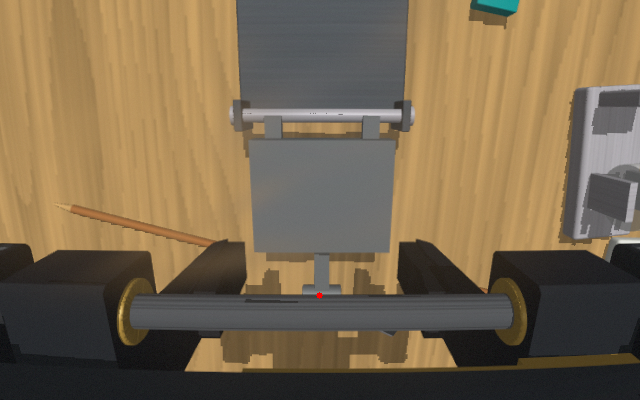

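The mould lies face down, and a block shows on the desk beneath its edge in the scene crop (290,453). The second is hidden for now. Move over the handle.

>>> send_rows --series '[{"delta_pos": [0,2,0],"turn": 0,"jaw": 0.3},{"delta_pos": [0,5,1],"turn": 0,"jaw": 0.3},{"delta_pos": [0,8.4,2],"turn": 0,"jaw": 0.3},{"delta_pos": [0,8.4,2],"turn": 0,"jaw": 0.3},{"delta_pos": [0,8.4,2],"turn": 0,"jaw": 0.3}]'

```text
clock: 6.0
tool_pos: [0.53, 0.0339, 0.1357]
eef_rot: [1.0, 0.016, -0.001, 0.001]
contact_force: [-0.5, 0.6, -0.7]
opening: 0.7
```

```bash
python3 - <<'E'
from plant import r,vision,nets
from h import *
s=r.get_state();rel(s,[.5290,.037,.026])
p=vision.camera_params("wrist");im=vision.snapshot("wrist")
q=proj(p,[.529,.037,.034])[0];print(q)
cv2.circle(im,tuple(int(v) for v in q),3,(0,0,255),-1)
cv2.imwrite("pics/w6.png",im)
E
```

```text
t 6.0 pos [0.53   0.0339 0.1357] yaw 1.87 q7 -0.12 F [-0.5  0.6 -0.7] open 0.7
delta cm tool axes [-0.08 -0.33 10.97]
[320.3056216  201.18833155]
```

View pics/w6.png

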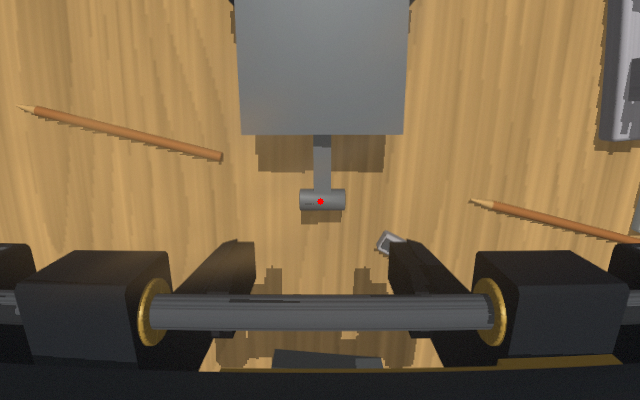

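>>> send_rows --series '[{"delta_pos": [0.05,-0.4,3.0],"turn": 0,"jaw": 0.4},{"delta_pos": [0.05,-0.4,6.0],"turn": 0,"jaw": 0.4},{"delta_pos": [0.05,-0.4,8.5],"turn": 0,"jaw": 0.4},{"delta_pos": [0.05,-0.4,10.0],"turn": 0,"jaw": 0.4},{"delta_pos": [0.05,-0.4,10.9],"turn": 0,"jaw": 0.4},{"delta_pos": [0.05,-0.4,10.9],"turn": 0,"jaw": 0.4},{"delta_pos": [0.05,-0.4,10.9],"turn": 0,"jaw": 0.4}]'

```text
clock: 6.63
tool_pos: [0.531, 0.0418, 0.0274]
eef_rot: [1.0, 0.019, 0.0, -0.0]
contact_force: [-0.2, 0.2, 0.5]
opening: 0.597
```

```bash
python3 - <<'E'
from plant import r,vision,nets
from h import *
s=r.get_state();rel(s,[.5305,.038,.026])
cv2.imwrite("pics/w7.png",vision.snapshot("wrist"))
E
```

```text
t 6.63 pos [0.531  0.0418 0.0274] yaw 2.23 q7 -0.13 F [-0.2  0.2  0.5] open 0.6
delta cm tool axes [-0.06  0.38  0.14]
```

View pics/w7.png

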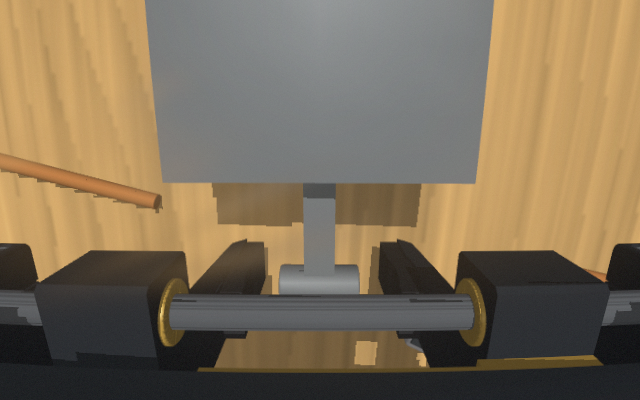

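>>> send_rows --series '[{"delta_pos": [-0.03,0.3,0.1],"turn": 0,"jaw": 0.4},{"delta_pos": [-0.03,0.3,0.1],"turn": 0,"jaw": 0.8},{"delta_pos": [-0.03,0.3,0.1],"turn": 0,"jaw": 0.8},{"delta_pos": [-0.03,0.3,0.1],"turn": 0,"jaw": 0.8},{"delta_pos": [-0.03,0.3,0.1],"turn": 0,"jaw": 0.8},{"delta_pos": [-0.03,0.3,0.1],"turn": 0,"jaw": 0.8}]' --force 20

```text
clock: 7.18
tool_pos: [0.5302, 0.0376, 0.0265]
eef_rot: [1.0, 0.019, -0.0, -0.0]
contact_force: [-0.9, -1.5, 4.7]
opening: 0.358
```

>>> send_rows --series '[{"delta_pos": [0,-0.06,-1.26],"turn": 0,"jaw": 0.8},{"delta_pos": [0,-0.22,-2.52],"turn": 0,"jaw": 0.8},{"delta_pos": [0,-0.49,-3.75],"turn": 0,"jaw": 0.8},{"delta_pos": [0,-0.87,-4.96],"turn": 0,"jaw": 0.8},{"delta_pos": [0,-1.36,-6.13],"turn": 0,"jaw": 0.8},{"delta_pos": [0,-1.94,-7.25],"turn": 0,"jaw": 0.8},{"delta_pos": [0,-2.62,-8.32],"turn": 0,"jaw": 0.8},{"delta_pos": [0,-3.39,-9.32],"turn": 0,"jaw": 0.8}]'

```text
clock: 7.85
tool_pos: [0.529, 0.0711, 0.1209]
eef_rot: [1.0, 0.018, -0.0, 0.001]
contact_force: [-1.0, -4.5, 1.5]
opening: 0.356
```

```bash
python3 - <<'E'
from plant import r,vision,nets
from h import *
s=r.get_state();rel(s,[.5305,.038+.0339,.1192])
cv2.imwrite("pics/s8.png",cv2.resize(vision.snapshot("scene")[100:260,230:430],None,fx=3.6,fy=3.6))
cv2.imwrite("pics/t8.png",cv2.resize(vision.snapshot("top")[150:300,250:450],None,fx=3.6,fy=3.6))
E
```

```text
t 7.85 pos [0.529  0.0711 0.1209] yaw 2.09 q7 -0.16 F [-1.  -4.5  1.5] open 0.36
delta cm tool axes [ 0.15 -0.08  0.17]
```

View pics/s8.png

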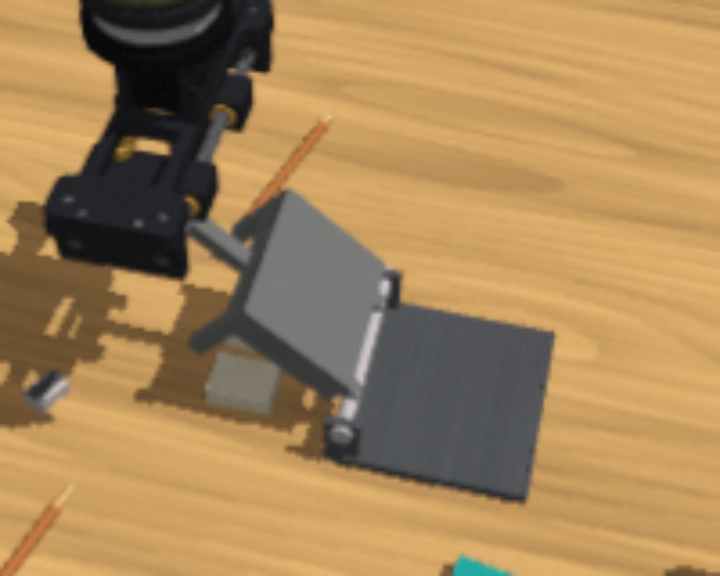

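View pics/t8.png

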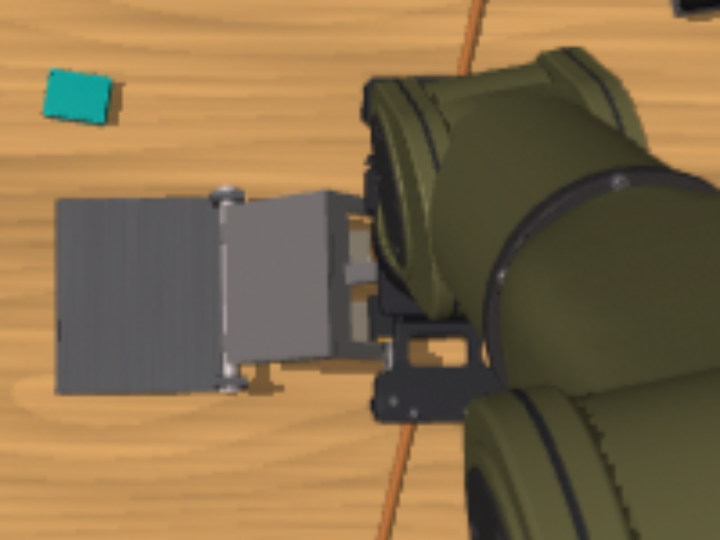

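The top crop shows both blocks lying on the desk (357,245 and 357,315), so both are out. Continue the swing back.

>>> send_rows --series '[{"delta_pos": [0,-0.86,-0.93],"turn": 0,"jaw": 0.8},{"delta_pos": [0,-1.79,-1.79],"turn": 0,"jaw": 0.8},{"delta_pos": [0,-2.79,-2.56],"turn": 0,"jaw": 0.8},{"delta_pos": [0,-3.86,-3.24],"turn": 0,"jaw": 0.8},{"delta_pos": [0,-4.98,-3.82],"turn": 0,"jaw": 0.8},{"delta_pos": [0,-6.15,-4.31],"turn": 0,"jaw": 0.8},{"delta_pos": [0,-7.36,-4.69],"turn": 0,"jaw": 0.8},{"delta_pos": [0,-8.59,-4.96],"turn": 0,"jaw": 0.8}]'

```text
clock: 8.62
tool_pos: [0.5258, 0.1597, 0.1699]
eef_rot: [1.0, 0.019, 0.0, -0.001]
contact_force: [-1.4, -0.4, -0.1]
opening: 0.36
```

>>> send_rows --series '[{"delta_pos": [0,-1.26,-0.16],"turn": 0,"jaw": 0.8},{"delta_pos": [0,-2.52,-0.22],"turn": 0,"jaw": 0.8},{"delta_pos": [0,-3.78,-0.16],"turn": 0,"jaw": 0.8},{"delta_pos": [0,-5.04,0],"turn": 0,"jaw": 0.8},{"delta_pos": [0,-6.27,0.27],"turn": 0,"jaw": 0.8},{"delta_pos": [0,-7.48,0.66],"turn": 0,"jaw": 0.8},{"delta_pos": [0,-8.65,1.14],"turn": 0,"jaw": 0.8},{"delta_pos": [0,-8.65,1.14],"turn": 0,"jaw": 0.8}]'

```text
clock: 9.28
tool_pos: [0.5228, 0.2465, 0.1559]
eef_rot: [1.0, 0.02, 0.0, -0.0]
contact_force: [0.3, 0.6, -0.4]
opening: 0.361
```

```bash
python3 - <<'E'
from plant import r,vision,nets
from h import *
s=r.get_state();rel(s,[.520,.327,.026])
cv2.imwrite("pics/s9.png",cv2.resize(vision.snapshot("scene")[100:260,230:430],None,fx=3.6,fy=3.6))
E
```

```text
t 9.28 pos [0.5228 0.2465 0.1559] yaw 2.3 q7 -0.41 F [ 0.3  0.6 -0.4] open 0.36
delta cm tool axes [ 0.05 -8.04 12.99]
```

View pics/s9.png

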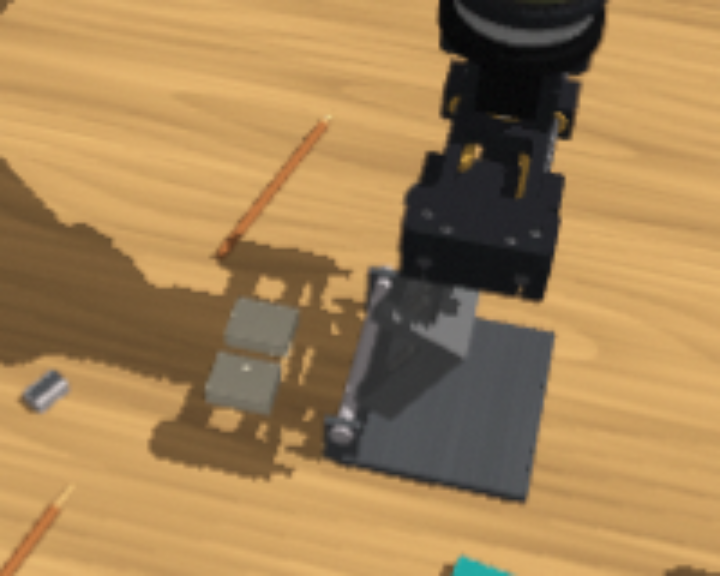

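>>> send_rows --series '[{"delta_pos": [0,-1.77,0.98],"turn": 0,"jaw": 0.8},{"delta_pos": [0,-3.38,2.2],"turn": 0,"jaw": 0.8},{"delta_pos": [0,-4.81,3.63],"turn": 0,"jaw": 0.8},{"delta_pos": [0,-6.03,5.24],"turn": 0,"jaw": 0.8},{"delta_pos": [0,-7.0,7.0],"turn": 0,"jaw": 0.8},{"delta_pos": [0,-7.6,8.66],"turn": 0,"jaw": 0.8},{"delta_pos": [0,-8.0,10.1],"turn": 0,"jaw": 0.8},{"delta_pos": [0,-8.2,11.6],"turn": 0,"jaw": 0.8}]'

```text
clock: 10.0
tool_pos: [0.52, 0.3242, 0.0405]
eef_rot: [1.0, 0.018, -0.0, 0.001]
contact_force: [0.3, -3.9, -0.4]
opening: 0.357
```

```bash
python3 - <<'E'
from plant import r
from h import *
s=r.get_state();rel(s,[.520,.3265,.0255])
E
```

```text
t 10.0 pos [0.52   0.3242 0.0405] yaw 2.07 q7 -0.5 F [ 0.3 -3.9 -0.4] open 0.36
delta cm tool axes [ 0.01 -0.23  1.5 ]
```

>>> send_rows --series '[{"delta_pos": [0,-0.1,0.8],"turn": 0,"jaw": 0.8},{"delta_pos": [0,-0.1,1.4],"turn": 0,"jaw": 0.8},{"delta_pos": [0,-0.1,1.4],"turn": 0,"jaw": 0.8},{"delta_pos": [0,-0.1,1.4],"turn": 0,"jaw": 0.8},{"delta_pos": [0,-0.1,1.4],"turn": 0,"jaw": 0.4},{"delta_pos": [0,-0.1,1.4],"turn": 0,"jaw": 0.4},{"delta_pos": [0,-0.1,1.4],"turn": 0,"jaw": 0.4},{"delta_pos": [0,-0.1,1.4],"turn": 0,"jaw": 0.4}]'

```text
clock: 10.67
tool_pos: [0.5195, 0.3282, 0.0278]
eef_rot: [1.0, 0.019, 0.0, -0.001]
contact_force: [-0.7, 0.2, 0.6]
opening: 0.598
```

>>> send_rows --series '[{"delta_pos": [0,0,-2],"turn": 0,"jaw": 0.4},{"delta_pos": [0,0,-5],"turn": 0,"jaw": 0.4},{"delta_pos": [0,0,-9],"turn": 0,"jaw": 0.4},{"delta_pos": [0,0,-13],"turn": 0,"jaw": 0.4},{"delta_pos": [0,-4,-16],"turn": 0,"jaw": 0.4},{"delta_pos": [0,-8,-18],"turn": 0,"jaw": 0.4},{"delta_pos": [0,-12,-18],"turn": 0,"jaw": 0.4},{"delta_pos": [0,-12,-18],"turn": 0,"jaw": 0.4}]'

```text
clock: 11.33
tool_pos: [0.5125, 0.4574, 0.2101]
eef_rot: [1.0, 0.023, 0.001, -0.006]
contact_force: [-1.5, 1.0, -0.1]
opening: 0.603
```

```bash
python3 - <<'E'
from plant import r,vision,nets
from h import *
s=r.get_state();rel(s,[.520,.327,.026])
p=vision.camera_params("top");t=vision.snapshot("top")
for l in ("casting_a_mid","mould_grip"):
    for d in nets.boxes_of("top",l): print(l,d["score"],ray(p,(d["location"][1]*640,d["location"][0]*400),.014).round(3))
a=cv2.resize(vision.snapshot("scene")[100:260,230:430],None,fx=2,fy=2)
b=cv2.resize(t[150:310,230:430],None,fx=2,fy=2)
cv2.imwrite("pics/f.png",np.hstack([a,b]))
E
```

```text
t 11.33 pos [0.5125 0.4574 0.2101] yaw 2.66 q7 -0.65 F [-1.5  1.  -0.1] open 0.6
delta cm tool axes [ 0.1  13.27 18.26]
casting_a_mid 0.55 [0.51  0.115 0.014]
casting_a_mid 0.16 [0.526 0.241 0.014]
mould_grip 0.96 [0.528 0.236 0.014]
```

View pics/f.png

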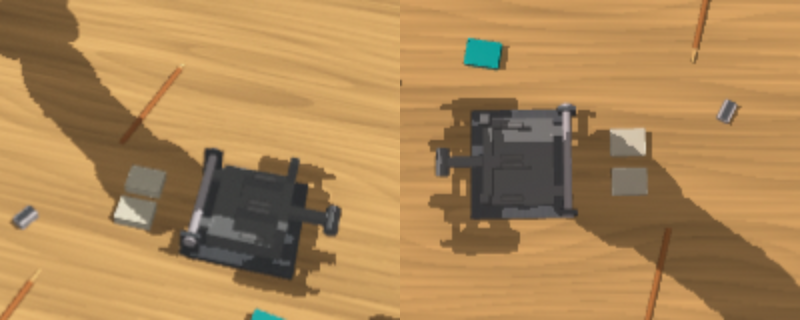

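```bash
python3 -c "
from plant import order
print(order.finish_job())"
```

```text
the job is handed in; nothing more can be done
None
```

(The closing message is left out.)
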